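Put the bread board back in its rack

ROBOT

A 6-joint arm with a two-finger parallel gripper is mounted at the origin on the work surface. World frame = base frame: x ahead of the robot, y to its left, z up, the work surface at z = 0. Lengths are in m, angles in rad, forces in N, time in s.
With the tool pointing down it reaches from about 0.4 to 0.825 m from the base axis. Payload 7 kg.
Tool frame: the origin (TCP) lies midway between the tips of the shut fingers; the grasp point (between the pads) lies 19 mm behind it; z points along the fingers, y is the line along which they close (so a half turn about z gives the same grasp; the last joint's range is limited). The gripper opens to 88 mm and grips with 3 to 60 N. Pads are 19 mm wide; open, the fingers measure 130 mm over their backs; the gripper's body (78 mm by 193 mm) begins 47 mm behind the grasp point.
Start: joints at [-0.976, 0.359, 0.012, 0, -1.224, -0.288], TCP at [0.204, -0.643, 0.227] pointing down, gripper open.
Joint ranges: [-3.07, 3.07], [-1.43, 2.12], [-1.02, 1.25], [-3.03, 1.67], [-3.05, -0], [-3.03, 3.03]. Speed limits (rad/s): [2.39, 2.39, 3.01, 3.14, 3.14, 3.14].

INTERFACE

Orientations are given as [roll, pitch, yaw] about the fixed x, y, z axes, in that order (R = Rz(yaw) Ry(pitch) Rx(roll)).
In Python, from station import arm gives the robot as it stands.
- The arm moves only by the tool servo_tool, never from a script. Its argument "deltas" is a list of rows, each a list of 7 numbers: the closure, from -1 (fully open) to 1 (shut), then the shift along the tool's x, y, z in mm, then the turn, a rotation vector about the tool's x, y, z in degrees. In form: [[gripper, x, y, z, ax, ay, az], ...]. A call has 1 to 20 rows; each row shifts and turns the commanded pose from where the row before left it, along the tool's axes as they then stand; what a row does not reach is not made up. A row lasts 1/12 s, in which the tool goes at most 41.7 mm and 7.16 degrees, less where a joint would pass 70% of its speed; a pose out of reach is approached as far as the arm can. A call is refused whole if a number of a shift passes 41.7 or a number of a turn 7.16, either way. A call with a gripper value outside its range is refused whole. The fingers move at their own pace and stop on an object; "squeeze" is the grip in N (left out, the last holds). Time passes only in rows, so rows that do not move let the fingers close. It gives the time, the measured TCP pose, the force, the opening and the grip force at its end, in the units of the state.
- arm.get_state(): the state, without advancing time (a new reading comes with each control period).
- arm.grab_frame(name): name is "side" or "top" or "wrist"; returns a dict with "color" (480x640x3 uint8, red, green, blue), "K" (3x3 intrinsics, pixels), "position" and "orientation" of the camera in the world. Camera axes: x right, y down, z forward; pixel columns grow to the right and rows downward; lengths in m; the calibration is good to about 2 mm. A picture is of the moment at which its call begins. There is no depth.
- arm.job_done(): hands the job in; it is judged then, once.
Trained networks look in a picture, given as the dict that the camera call returned (one of the last four; its "shot" number tells which), for a name from the list of things; names that differ only in an ending like _2 or _b are one class to them, and where a whole thing is asked for, a point or a joint stands for the part that bears it (a point fixed in the world has none). Each returns a list of dicts, best first, with "conf" (0 to 1); they miss things now and then, are a little off and sometimes report something else, mostly with a low value. They report only what shows in the picture. A call takes as long as a camera call. They do not tell look-alikes from the thing itself.
- arm.recognise(query, picture): "at" ([x, y, z] in m, in the coordinates of the camera as it stood for that picture, good to about 4 mm: the middle of the surface that is visible of it).
The state is a dict: "t": time; "q": joint angles; "qd": joint speeds; "joint_efforts": joint torques, N m; "eef_pos": TCP position; "ee_rot": TCP orientation; "force": force on the tool from outside, world axes, zero at the start; "moment": the same for the moment, N m; "width": finger opening in m; "gripper_force": force on a finger pad.
Only numpy, scipy, OpenCV 4.12 (cv2) and the standard library are available. Lean on these libraries where they do the work, as an engineer would, in place of code of your own. Each camera call takes 0.05 s, during which the arm holds its last target. There are 200 camera calls.

TASK

The bread board with the blue handle is standing handle-first in the drying hood: draw it out by its plain end and put it away in the empty slot of the wooden rack, marked by the blue tag. It goes in plain end first, standing on its long edge, so part-way set it down upright, let go and take it again by its blue handle end, then slide it fully home until its handle sticks out level with the other boards. Leave the other boards and everything else on the counter as they are.

Things in the scene. Friction and masses are not known exactly. Their poses are not given: they have to be found in the camera images.
- board_center (a point): Bread board to put away, its centre: light wood, 210 mm long, 95 high, 12 thick, about 0.17 kg, on its long edge on the counter. One end (50 mm) is a blue handle with a hand hole 20 wide, 24 high, centred 37 above the lower edge; the other end is plain. x points along the board to the plain end, y across it, z up. At the start the handle is in the hood, 100 to 120 mm of the plain end outside.
- board_nose (a point): Middle of the board's plain end face, 105 mm from its centre, half-way up; axes as the board's.
- board_handle (a point): Middle of the board's blue handle end, 80 mm from its centre (25 mm inside the blue end face), half-way up; axes as the board's.
- free_slot (a point): Middle of the mouth of the rack's empty slot, at counter level; x points level into the slot, y across it, z up. A blue tag on the rack's front bar marks it. The slot is 15 mm wide, flared to 27 mm at the mouth over its first 25 mm, and ends in a stop 160 mm in, so a board that is home sticks out 50 mm.
- rack_mid (a point): Fixed wooden rack, 204 mm wide: middle of its front at counter level, axes as the slot's. Three parallel slots 60 mm apart, no floor (boards stand on the counter), side plates 5 mm thick, 80 high. Bars 12 mm deep cross over the slots, underside 100 and top 110 mm up (tag to 114): one at the mouth, one 144 mm in. So boards cannot go in from above.
- hood_mouth (a point): Drying hood: fixed steel box 140 mm deep, 140 mm wide, 112 mm high, no floor. This point is the middle of its open front at counter level; x points into the hood, y across it, z up. The gap for the board is 20 mm wide and 102 mm high, closed above and behind.
- board_green_center (a point): Another bread board of the same size and shape, darker wood with green handle end, loose, already home in a slot of the rack with its handle end sticking out 50 mm. Centre of the board; x points to its plain end. Leave alone.
- board_red_center (a point): The same with a red handle end. Leave alone.
- jam: Amber jam jar with brass lid, diameter 64 mm, 85 mm high. Origin at the middle of its underside. Bystander.
- sign: Blank paper price card on a black foot, 90 mm wide, 72 mm high. Origin at the middle of its underside. Bystander.
- loaf: Brown loaf 180 mm long, 94 mm thick. Origin at the middle of its underside. Bystander.
- bowl: White bowl, diameter 110 mm, 50 mm high. Origin at the middle of its underside. Bystander.
- tin: Dark empty loaf tin 200 by 90 by 70 mm. Origin at the middle of its underside. Bystander.
- brush: Brush lying on the counter. Origin on its underside. Bystander.
There are look-alikes about, which are no part of the job. What is shaped like the part that bears board_center but black or pink is not meant.

How it is judged:
By the outcome, as a careful person would: the job done as asked, in the order asked, and still so for the second after the job is handed in, with the robot touching nothing.
It also fails if it takes over 70 s, if anything falls off the work surface, if the arm or the gripper's body presses on something with over 40 N, if the wrist force passes 120 N, or if a joint passes its speed limit or range.

## Working session

There is one attempt and no reset: what is moved stays moved. The work goes in short steps, Python scripts to look and compute and a tool call to move; the robot and the scene stay as the last step left them, time stands still between calls to the robot, and variables do not carry over. Pictures are saved under pics/ and viewed, at most 10 in all, crops included, and the job is handed in when it is done.

Besides the shell and the picture viewer there is one more tool, called after ">>>" by a JSON object that holds its "op" and its "data". servo_tool: Moves the arm, as the interface text tells. Its arguments: {"type":"object","properties":{"deltas":{"type":"array","items":{"type":"array","items":{"type":"number"}}},"squeeze":{"type":"number"}},"required":["deltas"]}

```bash
mkdir -p pics; ls
cat > h.py <<'E'
import numpy as np, cv2
from scipy.spatial.transform import Rotation as R
from station import arm
def rot(o):
    o=np.array(o,float)
    if o.shape==(3,3): return o
    return R.from_euler('xyz',o).as_matrix() if o.size==3 else R.from_quat(o).as_matrix()
def w(p,f): return rot(f["orientation"])@np.array(p)+np.array(f["position"])
def ray(f,u,v,z):
    d=rot(f["orientation"])@np.linalg.inv(f["K"])@np.array([u,v,1.]); c=np.array(f["position"])
    return c+d*(z-c[2])/d[2]
def save(f,n): cv2.imwrite("pics/"+n,cv2.cvtColor(f["color"],cv2.COLOR_RGB2BGR))
E
python3 - <<'E'
from h import *
import pickle
F={}
for n in ["top","side"]:
    f=arm.grab_frame(n);save(f,n+"0.png");F[n]=f
    print(n,f["position"],f["orientation"],f["K"])
    for q in ["board_center","board_nose","board_handle","free_slot","rack_mid","hood_mouth","board_green_center","board_red_center"]:
        print(q,[(np.round(w(r["at"],f),4).tolist(),round(r["conf"],2)) for r in arm.recognise(q,f)][:3])
pickle.dump(F,open("F.pkl","wb"))
print(arm.get_state())
E
```

```text
pics
top [0.35464481 0.10487068 1.72310961] [-3.05463408e+00 -1.95181651e-03 -1.54188176e+00] [[521.99378441   0.         323.95074255]
 [  0.         521.99378441 242.73838351]
 [  0.           0.           1.        ]]
board_center [([0.2444, 0.3528, 0.0929], 0.83), ([0.3149, 0.618, 0.0762], 0.57), ([0.6004, 0.2335, 0.0828], 0.36)]
board_nose [([0.2384, 0.3512, 0.093], 0.87), ([0.4423, 0.2504, 0.0981], 0.6)]
board_handle [([0.312, 0.613, 0.0736], 0.82), ([0.4451, 0.2488, 0.0968], 0.56), ([0.2404, 0.3528, 0.0959], 0.51)]
free_slot [([0.5881, -0.0466, 0.1105], 0.62), ([0.2756, -0.3355, 0.0165], 0.17)]
rack_mid [([0.6652, -0.1167, 0.0751], 0.98)]
hood_mouth [([0.4478, 0.3648, 0.1137], 0.75)]
board_green_center [([0.6085, -0.1036, 0.0939], 0.8)]
board_red_center [([0.5945, -0.1621, 0.0962], 0.81)]
side [-0.07710784  0.70059955  1.01213866] [-2.41067376 -0.02018295 -2.35913462] [[522.0403624    0.         310.39830654]
 [  0.         522.0403624  248.2756776 ]
 [  0.           0.           1.        ]]
board_center [([0.3326, 0.5914, 0.0962], 0.72), ([0.2321, 0.3694, 0.08], 0.66), ([0.4
[... 497 characters left out ...]
 [([0.5486, -0.156, 0.0802], 0.76)]
{'t': 0.9, 'q': array([-9.75873359e-01,  3.58554604e-01,  1.18915591e-02, -6.99275905e-06,
       -1.22408843e+00, -2.88119343e-01]), 'qd': array([-0.0008363 , -0.00139641, -0.00205276, -0.00043124,  0.00054624,
       -0.00099385]), 'joint_efforts': array([ 3.71366400e-05, -5.82358181e+01,  2.93296319e+01,  7.00239882e+00,
        1.24212689e-02, -6.37520066e-05]), 'eef_pos': array([ 0.2038479 , -0.64345775,  0.22658568]), 'ee_rot': array([-3.14155152e+00,  1.90503551e-05, -2.83479140e+00]), 'force': array([-0.6039802 ,  0.41672326, -0.63954054]), 'moment': array([-0.02137776, -0.02505043,  0.02618935]), 'gripper_force': 0.0, 'width': 0.08797808091109136}
```

View pics/top0.png

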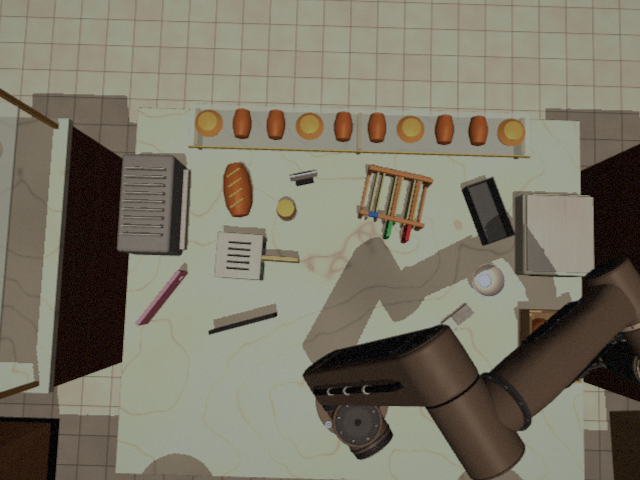

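View pics/side0.png

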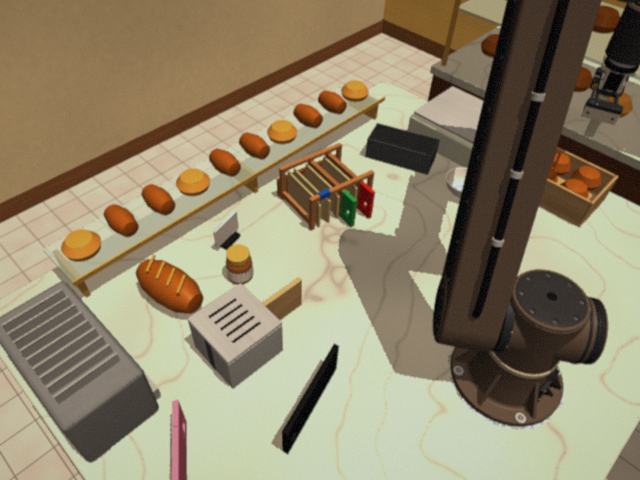

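The top view shows the hood at about (240,255) with the light board sticking out to (298,261). The rack is at (395,197), with the blue tag at (372,215) and the green and red handles at (388,230) and (406,235). The pink and black boards are decoys. Next I move over the board for a wrist view.

```bash
cat >> h.py <<'E'
def plan(targets,pos=None,rpy=None):
    """targets: list of (x,y,z,yawdeg) tool down; prints per-segment tool-frame delta"""
    s=arm.get_state()
    P=np.array(s["eef_pos"] if pos is None else pos); M=rot(s["ee_rot"] if rpy is None else rpy)
    for x,y,z,yw in targets:
        T=R.from_euler('xyz',[np.pi,0,np.radians(yw)]).as_matrix()
        rv=np.degrees(R.from_matrix(M.T@T).as_rotvec())
        d=np.array([x,y,z])-P
        print((x,y,z,yw),"start-frame mm",np.round(M.T@d*1000,1),"end-frame mm",np.round(T.T@d*1000,1),"rotvec",np.round(rv,2))
        P=np.array([x,y,z]);M=T
E
python3 - <<'E'
from h import *
import pickle
F=pickle.load(open("F.pkl","rb"));f=F["top"]
for n,uvz in dict(nose=(298,261,.095),root=(264,259,.095),tag=(372,215,.112),barL=(360,216,.11),barR=(426,228,.11)).items(): print(n,np.round(ray(f,*uvz),3))
plan([(.20,-.643,.30,-162.4),(.47,-.25,.30,-162.4),(.44,.25,.30,-162.4),(.44,.25,.30,-90)])
E
```

```text
nose [0.437 0.185 0.095]
root [0.44  0.291 0.095]
tag [ 0.586 -0.041  0.112]
barL [ 0.582 -0.004  0.11 ]
barR [ 0.551 -0.21   0.11 ]
(0.2, -0.643, 0.3, -162.4) start-frame mm [  3.5   1.6 -73.4] end-frame mm [  3.5   1.6 -73.4] rotvec [-0.    0.   -0.02]
(0.47, -0.25, 0.3, -162.4) start-frame mm [-376.2  293.     0. ] end-frame mm [-376.2  293.     0. ] rotvec [0. 0. 0.]
(0.44, 0.25, 0.3, -162.4) start-frame mm [-122.6  485.7    0. ] end-frame mm [-122.6  485.7    0. ] rotvec [0. 0. 0.]
(0.44, 0.25, 0.3, -90) start-frame mm [0. 0. 0.] end-frame mm [0. 0. 0.] rotvec [  0.    0.  -72.4]
```

>>> {"op": "servo_tool", "data": {"deltas": [[-1,0,0,-25,0,0,0],[-1,0,0,-25,0,0,0],[-1,0,0,-24,0,0,0],[-1,-26.9,20.9,0,0,0,0],[-1,-26.9,20.9,0,0,0,0],[-1,-26.9,20.9,0,0,0,0],[-1,-26.9,20.9,0,0,0,0],[-1,-26.9,20.9,0,0,0,0],[-1,-26.9,20.9,0,0,0,0],[-1,-26.9,20.9,0,0,0,0],[-1,-26.9,20.9,0,0,0,0],[-1,-26.9,20.9,0,0,0,0],[-1,-26.9,20.9,0,0,0,0],[-1,-26.9,20.9,0,0,0,0],[-1,-26.9,20.9,0,0,0,0],[-1,-26.9,20.9,0,0,0,0],[-1,-26.9,20.9,0,0,0,0]]}}

```text
t: 2.32
eef_pos: [0.4752, -0.2492, 0.301]
ee_rot: [-3.141, 0.001, -2.835]
force: [0.8, -0.2, 0.8]
width: 0.0873
gripper_force: 0.0
```

>>> {"op": "servo_tool", "data": {"deltas": [[-1,-7.2,28.6,0,0,0,0],[-1,-7.2,28.6,0,0,0,0],[-1,-7.2,28.6,0,0,0,0],[-1,-7.2,28.6,0,0,0,0],[-1,-7.2,28.6,0,0,0,0],[-1,-7.2,28.6,0,0,0,0],[-1,-7.2,28.6,0,0,0,0],[-1,-7.2,28.6,0,0,0,0],[-1,-7.2,28.6,0,0,0,0],[-1,-7.2,28.6,0,0,0,0],[-1,-7.2,28.6,0,0,0,0],[-1,-7.2,28.6,0,0,0,0],[-1,-7.2,28.6,0,0,0,0],[-1,-7.2,28.6,0,0,0,0],[-1,-7.2,28.6,0,0,0,0],[-1,-7.2,28.6,0,0,0,0],[-1,-7.2,28.6,0,0,0,0]]}}

```text
t: 3.73
eef_pos: [0.4439, 0.2512, 0.3009]
ee_rot: [3.141, 0.001, -2.835]
force: [0.3, -0.3, 0.4]
width: 0.0875
gripper_force: 0.0
```

>>> {"op": "servo_tool", "data": {"deltas": [[-1,0,0,0,0,0,-7],[-1,0,0,0,0,0,-7],[-1,0,0,0,0,0,-7],[-1,0,0,0,0,0,-7],[-1,0,0,0,0,0,-7],[-1,0,0,0,0,0,-7],[-1,0,0,0,0,0,-7],[-1,0,0,0,0,0,-7],[-1,0,0,0,0,0,-7],[-1,0,0,0,0,0,-7],[-1,0,0,0,0,0,-2.4],[-1,0,0,0,0,0,0],[-1,0,0,0,0,0,0],[-1,0,0,0,0,0,0]]}}

```text
t: 4.9
eef_pos: [0.4443, 0.2496, 0.3006]
ee_rot: [-3.142, 0.0, -1.573]
force: [0.5, 0.8, -0.2]
width: 0.0877
gripper_force: 0.0
```

Run:
```python
from h import *
import pickle
f=arm.grab_frame("wrist");save(f,"w1.png");pickle.dump(f,open("w1.pkl","wb"))
s=arm.get_state();print(s["t"],s["eef_pos"],s["ee_rot"],s["q"]); print(f["position"],f["orientation"],f["K"][0])
for q in ["board_center","board_nose","hood_mouth"]:
    print(q,[(np.round(w(r["at"],f),4).tolist(),round(r["conf"],2)) for r in arm.recognise(q,f)][:3])
```

```text
4.95 [0.4443068  0.24966118 0.30062963] [-3.14151789e+00  1.01245550e-04 -1.57265768e+00] [ 8.97781063e-01  4.10032480e-02 -2.23553652e-01 -4.57270943e-06
 -1.30611364e+00 -8.99641226e-01]
[0.4441816  0.16856069 0.45816642] [2.84149925e+00 1.23328772e-03 3.13903203e+00] [429.95117046   0.         330.76750827]
board_center [([0.4455, 0.2341, 0.095], 0.87), ([0.2548, 0.3052, 0.0647], 0.62), ([0.4536, 0.3269, 0.1095], 0.52)]
board_nose [([0.4483, 0.2343, 0.091], 0.97), ([0.2598, 0.3074, 0.0598], 0.81)]
hood_mouth [([0.4506, 0.3286, 0.1122], 0.89), ([0.4445, 0.2341, 0.0937], 0.34)]
```

View pics/w1.png

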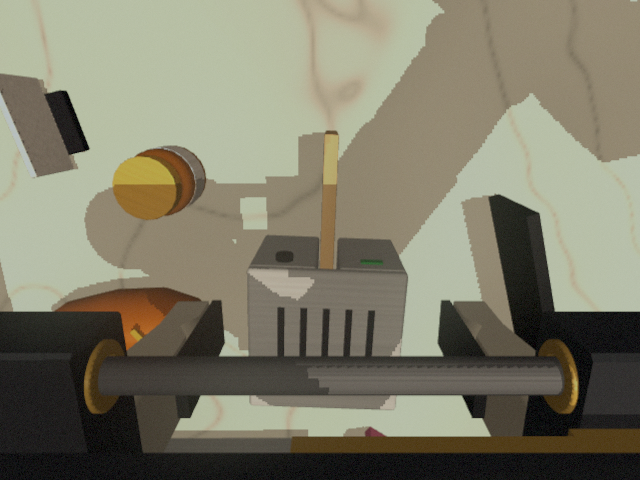

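The wrist view shows the board's top edge running from the plain end at (331,132) to the hood gap at (327,268). The jar and loaf are on the left and the black decoy on the right.

Run:
```python
from h import *
import pickle
f=pickle.load(open("w1.pkl","rb"))
c=f["color"].astype(int)
for v in (136,150,170,175,200,230,260):
    sat=c[v,:,0]-c[v,:,2]; 
    m=[u for u in range(300,360) if sat[u]>45]; a,b=(min(m),max(m)+1) if m else (0,0)
    print(v,a,b,np.round(ray(f,a,v,.095),4),np.round(ray(f,b,v,.095),4), c[v,318:342:2].sum(1).tolist())
print(np.round(ray(f,331,131,.095),4),np.round(ray(f,327,238,.112),4))
```

```text
136 324 339 [0.4502 0.1851 0.095 ] [0.4379 0.1851 0.095 ] [382, 381, 376, 368, 450, 449, 460, 469, 461, 462, 432, 530]
150 324 338 [0.4503 0.1963 0.095 ] [0.4387 0.1963 0.095 ] [385, 379, 383, 413, 456, 468, 466, 465, 461, 459, 495, 533]
170 323 338 [0.4512 0.2127 0.095 ] [0.4387 0.2127 0.095 ] [375, 375, 365, 463, 464, 465, 463, 459, 458, 448, 374, 383]
175 323 338 [0.4513 0.2168 0.095 ] [0.4387 0.2169 0.095 ] [375, 361, 311, 452, 465, 466, 462, 456, 451, 448, 388, 390]
200 322 336 [0.4523 0.2381 0.095 ] [0.4403 0.2381 0.095 ] [383, 381, 345, 336, 336, 332, 334, 330, 325, 361, 388, 382]
230 321 335 [0.4534 0.2646 0.095 ] [0.4412 0.2646 0.095 ] [392, 385, 325, 325, 326, 328, 324, 318, 304, 384, 378, 380]
260 320 333 [0.4546 0.2922 0.095 ] [0.443  0.2923 0.095 ] [274, 330, 319, 315, 315, 315, 324, 313, 371, 319, 195, 214]
[0.4445 0.1812 0.095 ] [0.448 0.267 0.112]
```

>>> {"op": "servo_tool", "data": {"deltas": [[-1,18.7,-1.9,0,0,0,2.2],[-1,0,0,35,0,0,0],[-1,0,0,35,0,0,0],[-1,0,0,35,0,0,0],[-1,0,0,35,0,0,0],[-1,0,0,30,0,0,0],[-1,0,0,25,0,0,0],[-1,0,0,20,0,0,0],[-1,0,0,16,0,0,0],[-1,0,0,10,0,0,0],[-1,0,0,6.6,0,0,0],[-1,0,0,0,0,0,0],[-1,0,0,0,0,0,0]]}}

```text
t: 6.18
eef_pos: [0.4465, 0.2312, 0.0534]
ee_rot: [-3.141, 0.0, -1.609]
force: [-0.6, 0.2, 0.2]
width: 0.0878
gripper_force: 0.0
```

>>> {"op": "servo_tool", "data": {"deltas": [[0,0,0,0,0,0,0],[0.4,0,0,0,0,0,0],[0.5,0,0,0,0,0,0],[0.6,0,0,0,0,0,0],[0.7,0,0,0,0,0,0],[1,0,0,0,0,0,0],[1,0,0,0,0,0,0],[1,0,0,0,0,0,0],[1,0,0,0,0,0,0],[1,0,0,0,0,0,0]], "squeeze": 30}}

```text
t: 7.02
eef_pos: [0.4462, 0.231, 0.0529]
ee_rot: [3.142, -0.0, -1.61]
force: [-0.0, 0.0, -0.8]
width: 0.0268
gripper_force: 0.0
```

>>> {"op": "servo_tool", "data": {"deltas": [[1,0,0,0,0,0,0],[1,0,0,0,0,0,0],[1,0,0,0,0,0,0],[1,0,0,0,0,0,0],[1,0,0,0,0,0,0]], "squeeze": 30}}

```text
t: 7.43
eef_pos: [0.4462, 0.231, 0.0529]
ee_rot: [3.142, -0.0, -1.61]
force: [0.2, -0.5, -0.4]
width: 0.0119
gripper_force: 30.0
```

>>> {"op": "servo_tool", "data": {"deltas": [[1,0,0,-2,0,0,0],[1,2,0,0,0,0,0],[1,5,0,0,0,0,0],[1,8,0,0,0,0,0],[1,10,0,0,0,0,0],[1,10,0,0,0,0,0],[1,10,0,0,0,0,0],[1,10,0,0,0,0,0],[1,10,0,0,0,0,0],[1,10,0,0,0,0,0],[1,10,0,0,0,0,0],[1,10,0,0,0,0,0],[1,10,0,0,0,0,0],[1,10,0,0,0,0,0],[1,10,0,0,0,0,0],[1,8,0,0,0,0,0],[1,5,0,0,0,0,0],[1,0,0,0,0,0,0]], "squeeze": 30}}

```text
t: 8.93
eef_pos: [0.4406, 0.092, 0.0549]
ee_rot: [3.141, -0.0, -1.611]
force: [0.4, -1.1, -2.0]
width: 0.0122
gripper_force: 30.0
```

Run:
```python
from h import *
s=arm.get_state();print(s["t"],s["eef_pos"],s["ee_rot"],s["force"],s["moment"],s["width"])
f=arm.grab_frame("side");save(f,"s2.png")
plan([(s["eef_pos"][0],s["eef_pos"][1],.25,-92.2),(.475,-.025,.25,-92.2),(.475,-.025,.25,-8.6)])
```

```text
8.9333 [0.44064447 0.09203505 0.0549119 ] [ 3.14129327e+00 -1.74632367e-04 -1.61060933e+00] [ 0.36909304 -1.06296535 -1.96324075] [-0.00569043  0.13773567 -0.03969125] 0.012244848479413898
(np.float64(0.4406444687613822), np.float64(0.09203505242506373), 0.25, -92.2) start-frame mm [   0.6    0.3 -195. ] end-frame mm [   0.6    0.3 -195. ] rotvec [-0.01  0.   -0.07]
(0.475, -0.025, 0.25, -92.2) start-frame mm [115.6 -38.8  -0. ] end-frame mm [115.6 -38.8  -0. ] rotvec [0. 0. 0.]
(0.475, -0.025, 0.25, -8.6) start-frame mm [0. 0. 0.] end-frame mm [0. 0. 0.] rotvec [ -0.    0.  -83.6]
```

View pics/s2.png

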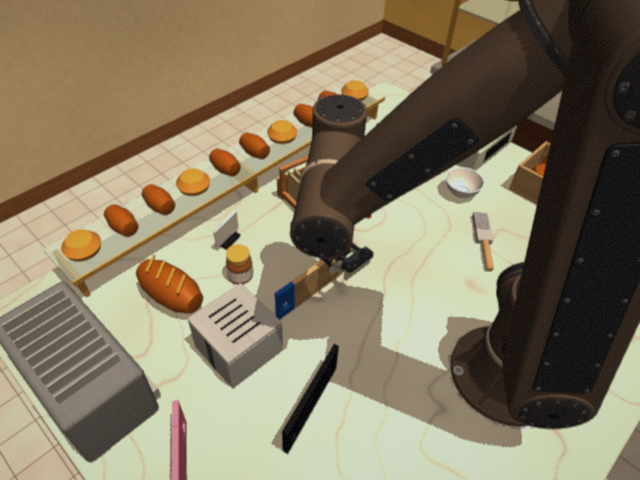

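The board is clear of the hood, with its blue handle at (285,299). Lifting, then turning toward the rack.

>>> {"op": "servo_tool", "data": {"deltas": [[1,0,0,-15,0,0,0],[1,0,0,-30,0,0,0],[1,0,0,-35,0,0,0],[1,0,0,-35,0,0,0],[1,0,0,-35,0,0,0],[1,0,0,-30,0,0,0],[1,0,0,-15,0,0,0],[1,19,-6.5,0,0,0,0],[1,25,-8,0,0,0,0],[1,25,-8,0,0,0,0],[1,25,-8,0,0,0,0],[1,21.6,-8.3,0,0,0,0]]}}

```text
t: 9.98
eef_pos: [0.4753, -0.0249, 0.2501]
ee_rot: [-3.141, 0.0, -1.609]
force: [0.8, 0.5, -0.7]
width: 0.0121
gripper_force: 30.0
```

>>> {"op": "servo_tool", "data": {"deltas": [[1,0,0,0,0,0,-3],[1,0,0,0,0,0,-6],[1,0,0,0,0,0,-7],[1,0,0,0,0,0,-7],[1,0,0,0,0,0,-7],[1,0,0,0,0,0,-7],[1,0,0,0,0,0,-7],[1,0,0,0,0,0,-7],[1,0,0,0,0,0,-7],[1,0,0,0,0,0,-7],[1,0,0,0,0,0,-7],[1,0,0,0,0,0,-6],[1,0,0,0,0,0,-4],[1,0,0,0,0,0,-1.6],[1,0,0,0,0,0,0],[1,0,0,0,0,0,0]]}}

```text
t: 11.32
eef_pos: [0.4753, -0.0236, 0.2499]
ee_rot: [-3.141, -0.0, -0.151]
force: [0.1, -0.4, -2.8]
width: 0.0122
gripper_force: 30.0
```

Run:
```python
from h import *
import pickle
f=arm.grab_frame("wrist");save(f,"w3.png");pickle.dump(f,open("w3.pkl","wb"))
s=arm.get_state();print(s["t"],s["eef_pos"],s["ee_rot"],s["q"],s["width"]); print(f["position"],f["orientation"])
for q in ["free_slot","rack_mid","board_green_center","board_nose"]:
    print(q,[(np.round(w(r["at"],f),4).tolist(),round(r["conf"],2)) for r in arm.recognise(q,f)][:3])
```

```text
11.3667 [ 0.47528587 -0.02366938  0.24992764] [-3.14150788e+00 -6.10077121e-05 -1.51462993e-01] [ 3.65046925e-01  8.53327422e-03 -3.72494432e-01 -4.69513037e-05
 -1.18967371e+00  1.05430387e+00] 0.011878515388316531
[ 0.55475658 -0.03647491  0.40747513] [ 2.84248453e+00 -1.14336529e-04 -1.72240274e+00]
free_slot [([0.5926, -0.0487, 0.1098], 0.77)]
rack_mid [([0.5878, -0.1214, 0.0901], 0.89)]
board_green_center [([0.5651, -0.1016, 0.091], 0.78)]
board_nose [([0.5093, -0.0281, 0.2861], 0.65)]
```

View pics/w3.png

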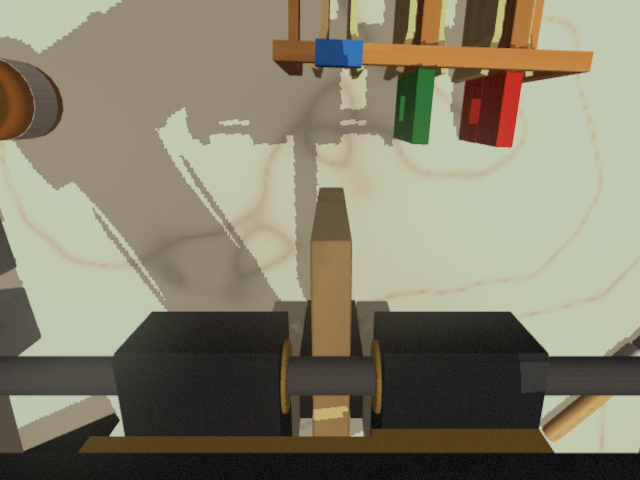

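The rack's front bar runs from (275,45) to (592,60), with the tag at (316–363, 39–66). The held board's nose is at (331,188–240). I'll get the edges by colour.

Run:
```python
from h import *
import pickle
f=pickle.load(open("w3.pkl","rb"));c=f["color"].astype(int)
crop=cv2.cvtColor(f["color"],cv2.COLOR_RGB2BGR)[0:160,250:610]; cv2.imwrite("pics/c3.png",cv2.resize(crop,None,fx=2.2,fy=3.6,interpolation=cv2.INTER_CUBIC))
bl=(c[...,2]>c[...,0]+40); ys,xs=np.nonzero(bl); k=(ys<100); print("tag",xs[k].min(),xs[k].max()+1,ys[k].min(),ys[k].max()+1)
for v in (42,46,50,55,60,64):
    x=np.nonzero(bl[v])[0]; print(v,x.min(),x.max()+1)
for u in (285,300,380,400,460,490,560,580):
    col=c[:90,u]; print(u,[tuple(p) for p in col[34:78:2].tolist()])
```

```text
tag 315 363 39 68
42 316 363
46 316 363
50 315 363
55 315 362
60 315 362
64 316 362
285 [(150, 138, 116), (150, 138, 116), (149, 138, 116), (138, 104, 72), (135, 87, 45), (134, 87, 41), (133, 84, 38), (139, 91, 48), (138, 90, 42), (138, 90, 45), (137, 89, 52), (129, 82, 41), (125, 79, 40), (104, 65, 30), (57, 35, 18), (65, 39, 25), (58, 37, 15), (59, 36, 24), (61, 36, 18), (121, 105, 84), (151, 142, 119), (148, 137, 116)]
300 [(136, 124, 101), (137, 124, 104), (137, 125, 104), (134, 107, 77), (132, 83, 39), (134, 86, 45), (137, 88, 44), (137, 86, 42), (136, 87, 44), (138, 90, 47), (132, 82, 38), (126, 81, 41), (122, 78, 38), (127, 81, 43), (61, 38, 21), (67, 45, 18), (68, 41, 17), (64, 36, 13), (68, 41, 21), (65, 41, 20), (62, 41, 21), (136, 126, 103)]
380 [(148, 138, 116), (145, 133, 111), (145, 132, 112), (145, 132, 112), (144, 134, 111), (190, 137, 77), (194, 138, 73), (194, 140, 73), (193, 132, 68), (192, 130, 66), (193, 132, 67), (192, 135, 70), (194, 133, 71), (192, 132, 71), (192, 132, 70), (131, 86, 46), (120, 107, 89), (133, 124, 105), (138, 129, 108), (136, 127, 105), (142,
[... 1085 characters left out ...]
 202, 181), (193, 201, 178), (191, 200, 178), (194, 202, 181), (193, 201, 181), (194, 202, 181), (193, 201, 180), (191, 167, 133), (190, 131, 66), (188, 127, 64), (191, 130, 67), (190, 127, 65), (191, 132, 69), (194, 134, 73), (194, 134, 72), (195, 137, 74), (193, 135, 70), (165, 113, 59), (76, 47, 17), (86, 53, 31), (130, 119, 92)]
580 [(192, 200, 173), (193, 200, 174), (192, 197, 171), (193, 199, 172), (193, 199, 171), (192, 198, 171), (193, 199, 172), (193, 198, 171), (193, 190, 160), (190, 129, 67), (188, 126, 66), (191, 130, 69), (189, 128, 66), (190, 128, 64), (190, 130, 67), (193, 133, 71), (192, 133, 69), (193, 136, 72), (194, 138, 70), (97, 63, 35), (191, 194, 167), (194, 200, 174)]
```

View pics/c3.png

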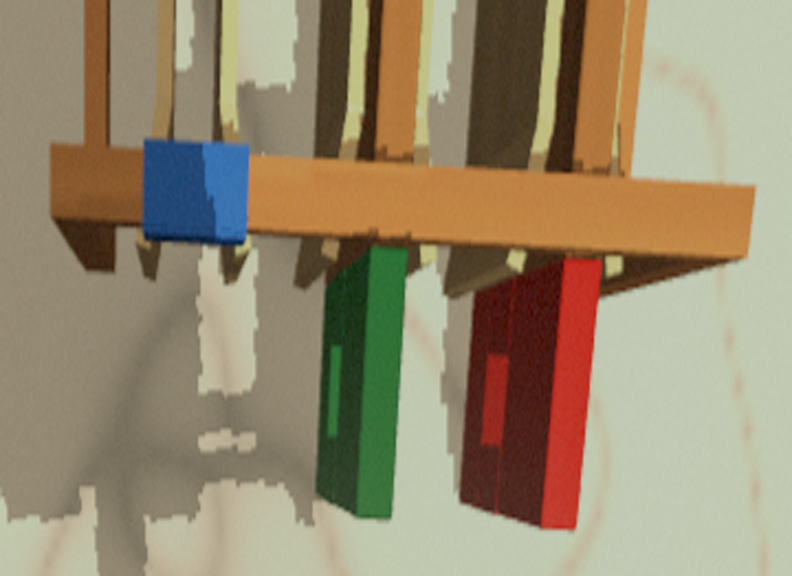

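Run:
```python
from h import *
import pickle
f=pickle.load(open("w3.pkl","rb"))
for nm,L in dict(front=[(300,61.5),(380,64),(400,64.7),(460,66.8),(490,68),(560,70.3),(580,71.5)],back=[(285,40.5),(300,41),(380,43.5),(460,46.3),(560,50),(580,50.6)]).items():
    P=np.array([ray(f,u,v,.11)[:2] for u,v in L]); k=np.polyfit(P[:,1],P[:,0],1); print(nm,k,"slot yaw",np.degrees(np.arctan(-k[0])))
    if nm=="front": kf=k
print("ends",ray(f,273,50,.11),ray(f,592,60,.11))
for v,z in ((42,.114),(55,.114),(62,.114)):
    a=ray(f,315.5,v,z);b=ray(f,362.6,v,z);print("tag",a,b,(a+b)/2)
# nose of held board top edge corners, board top z = 0.25-0.053+0.095 
zt=.25-.053-.0+.095
for uv in ((311,240),(351,240),(319,188),(344,188)): print(uv,ray(f,*uv,zt if uv[1]>200 else zt-.095))
# flare plates bottom tops z=.08 at mouth, just seen below bar (c3 px -> px)
for cx,cy in ((146,240),(240,245),(333,250),(425,253),(517,260),(613,262)):
    print("plate",ray(f,250+cx/2.2,cy/3.6,.08))
for cx,cy in ((347,0),(428,0),(165,0),(228,0)): print("plate2",ray(f,250+cx/2.2,cy/3.6,.08))
for cx,cy in ((375,517),(558,527)): print("handle end",ray(f,250+cx/2.2,cy/3.6,.095))
```

```text
front [0.1863824  0.59441484] slot yaw -10.55778369069754
back [0.1850825  0.60643314] slot yaw -10.485788703477343
ends [ 0.59938945 -0.00627639  0.11      ] [ 0.56290554 -0.20638008  0.11      ]
tag [ 0.59927817 -0.03369816  0.114     ] [ 0.59485134 -0.06267692  0.114     ] [ 0.59706475 -0.04818754  0.114     ]
tag [ 0.59193709 -0.03249786  0.114     ] [ 0.58747391 -0.06171397  0.114     ] [ 0.5897055  -0.04710592  0.114     ]
tag [ 0.58793417 -0.03184337  0.114     ] [ 0.58345117 -0.0611889   0.114     ] [ 0.58569267 -0.04651613  0.114     ]
(311, 240) [ 0.52266567 -0.0259968   0.292     ]
(351, 240) [ 0.52097696 -0.03704765  0.292     ]
(319, 188) [ 0.52189033 -0.0256309   0.197     ]
(344, 188) [ 0.52003555 -0.03776968  0.197     ]
plate [ 0.58868607 -0.0314185   0.08      ]
plate [ 0.5832343  -0.06109199  0.08      ]
plate [ 0.5778213 -0.090501   0.08     ]
plate [ 0.57281195 -0.11967211  0.08      ]
plate [ 0.5670634  -0.14884077  0.08      ]
plate [ 0.56202934 -0.1793719   0.08      ]
plate2 [ 0.62059018 -0.09925776  0.08      ]
plate2 [ 0.61682763 -0.12388949  0.08      ]
plate2 [ 0.62904406 -0.04391395  0.08      ]
plate2 [ 0.62611775 -0.06307118  0.08      ]
handle end [ 0.52623637 -0.09635636  0.095     ]
handle end [ 0.51541593 -0.15448153  0.095     ]
```

Run:
```python
from h import *
plan([(.5252,-.0349,.25,-10.5),(.5252,-.0349,.055,-10.5)])
```

```text
(0.5252, -0.0349, 0.25, -10.5) start-frame mm [51.1  3.4 -0. ] end-frame mm [51.2  1.7 -0. ] rotvec [-0.    0.    1.85]
(0.5252, -0.0349, 0.055, -10.5) start-frame mm [  0.  -0. 195.] end-frame mm [  0.  -0. 195.] rotvec [0. 0. 0.]
```

>>> {"op": "servo_tool", "data": {"deltas": [[1,0,0,0,0,0,1.85],[1,12,0.4,0,0,0,0],[1,16,0.5,0,0,0,0],[1,14,0.5,0,0,0,0],[1,9.2,0.3,0,0,0,0],[1,0,0,20,0,0,0],[1,0,0,30,0,0,0],[1,0,0,35,0,0,0],[1,0,0,35,0,0,0],[1,0,0,30,0,0,0],[1,0,0,22,0,0,0],[1,0,0,14,0,0,0],[1,0,0,8,0,0,0],[1,0,0,1,0,0,0],[1,0,0,0,0,0,0],[1,0,0,0,0,0,0]]}}

```text
t: 12.9
eef_pos: [0.5261, -0.0348, 0.0559]
ee_rot: [-3.141, -0.001, -0.183]
force: [0.0, -0.1, -1.3]
width: 0.012
gripper_force: 30.0
```

```bash
cat >> h.py <<'E'
D=np.array([.9833,-.1822]);N=np.array([.1822,.9833])
def st():
    s=arm.get_state();p=s["eef_pos"]
    print("t",s["t"],"s %.4f c %.4f z %.4f"%(D@p[:2],N@p[:2],p[2]),"yaw %.2f"%np.degrees(s["ee_rot"][2]),np.round(s["force"],1),"w",s["width"])
E
python3 - <<'E'
from h import *
import pickle
st()
f=arm.grab_frame("wrist");save(f,"w4.png")
E
```

```text
t 12.9 s 0.5236 c 0.0617 z 0.0559 yaw -10.46 [ 0.  -0.1 -1.3] w 0.01195069291083136
```

View pics/w4.png

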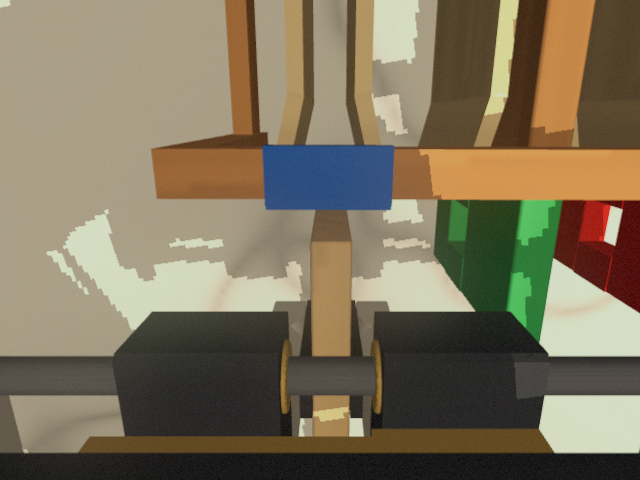

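The board (centre u≈331) lines up with the slot plates (centre u≈330) and the tag (u≈328). Inserting the nose.

>>> {"op": "servo_tool", "data": {"deltas": [[1,3,0,0,0,0,0],[1,5,0,0,0,0,0],[1,5,0,0,0,0,0],[1,5,0,0,0,0,0],[1,5,0,0,0,0,0],[1,5,0,0,0,0,0],[1,5,0,0,0,0,0],[1,5,0,0,0,0,0],[1,4,0,0,0,0,0],[1,0,0,0,0,0,0],[1,0,0,0.8,0,0,0],[1,0,0,0.8,0,0,0],[1,0,0,0.5,0,0,0],[1,0,0,0,0,0,0]]}}

```text
t: 14.12
eef_pos: [0.5663, -0.0426, 0.053]
ee_rot: [3.141, 0.0, -0.183]
force: [0.0, 0.1, 0.1]
width: 0.012
gripper_force: 30.0
```

```bash
python3 -c "
from h import *
st()"
```

```text
t 14.1167 s 0.5646 c 0.0613 z 0.0530 yaw -10.46 [0.  0.1 0.1] w 0.011975139918027632
```

>>> {"op": "servo_tool", "data": {"deltas": [[0.6,0,0,0,0,0,0],[0.4,0,0,0,0,0,0],[0.2,0,0,0,0,0,0],[0.2,0,0,0,0,0,0],[0.2,0,0,0,0,0,0],[0.2,0,0,0,0,0,0],[0.2,0,0,-5,0,0,0],[0.2,0,0,-15,0,0,0],[0.2,0,0,-25,0,0,0],[0.2,0,0,-30,0,0,0],[0.2,0,0,-30,0,0,0],[0.2,0,0,-30,0,0,0],[0.2,0,0,-30,0,0,0],[0.2,0,0,0,0,0,0]]}}

```text
t: 15.28
eef_pos: [0.5696, -0.0426, 0.2251]
ee_rot: [-3.139, -0.01, -0.182]
force: [0.9, 1.3, 1.2]
width: 0.0353
gripper_force: 0.0
```

>>> {"op": "servo_tool", "data": {"deltas": [[0.2,-15,0,0,0,0,0],[0.2,-20,0,0,0,0,0],[0.2,-25,0,0,0,0,0],[0.2,-30,0,0,0,0,0],[0.2,-30,0,0,0,0,0],[0.2,-20,0,0,0,0,0],[0.2,-7,0,0,0,0,0],[0.2,0,0,0,0,0,0],[0.2,0,0,0,0,0,0]]}}

```text
t: 16.03
eef_pos: [0.4227, -0.0156, 0.2185]
ee_rot: [-3.141, -0.002, -0.182]
force: [1.0, -0.6, 0.1]
width: 0.0354
gripper_force: 0.0
```

Run:
```python
from h import *
import pickle
st()
f=arm.grab_frame("wrist");save(f,"w5.png");pickle.dump(f,open("w5.pkl","wb"))
print(f["position"],f["orientation"])
```

```text
t 16.0333 s 0.4184 c 0.0617 z 0.2185 yaw -10.41 [ 1.  -0.6  0.1] w 0.03543983970111655
[ 0.5014674  -0.03094029  0.37619429] [ 2.84401731e+00  5.36054905e-04 -1.75293925e+00]
```

View pics/w5.png

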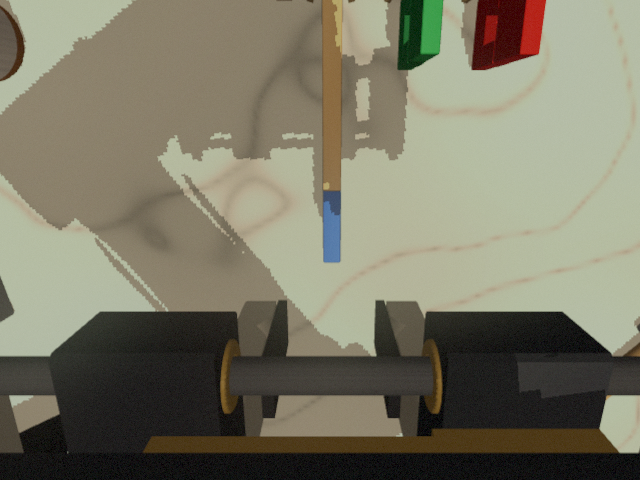

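The board stands upright in the mouth. The top of its blue handle runs from (331,190) to (331,262), straight ahead of the gripper.

Run:
```python
from h import *
import pickle
f=pickle.load(open("w5.pkl","rb"))
for uv in ((323,261),(340,261),(322,191),(341,191),(323,20),(343,20)):
    p=ray(f,*uv,.095); print(uv,np.round(p,4),"s %.4f c %.4f"%(D@p[:2],N@p[:2]))
```

```text
(323, 261) [ 0.4083 -0.0082  0.095 ] s 0.4030 c 0.0664
(340, 261) [ 0.4062 -0.0197  0.095 ] s 0.4030 c 0.0546
(322, 191) [ 0.4562 -0.0166  0.095 ] s 0.4516 c 0.0668
(341, 191) [ 0.4539 -0.0289  0.095 ] s 0.4516 c 0.0543
(323, 20) [ 0.5554 -0.0361  0.095 ] s 0.5527 c 0.0657
(343, 20) [ 0.5533 -0.0477  0.095 ] s 0.5528 c 0.0540
```

>>> {"op": "servo_tool", "data": {"deltas": [[0.2,0,1.2,0,0,0,0],[0.2,0,0,20,0,0,0],[0.2,0,0,30,0,0,0],[0.2,0,0,30,0,0,0],[0.2,0,0,30,0,0,0],[0.2,0,0,25,0,0,0],[0.2,0,0,15,0,0,0],[0.2,0,0,8,0,0,0],[0.2,0,0,5,0,0,0],[0.2,0,0,0,0,0,0],[0.2,0,0,0,0,0,0]]}}

```text
t: 17.0
eef_pos: [0.4224, -0.0169, 0.0553]
ee_rot: [-3.142, -0.0, -0.183]
force: [0.1, -0.2, 1.1]
width: 0.0352
gripper_force: 0.0
```

>>> {"op": "servo_tool", "data": {"deltas": [[0.4,0,0,0,0,0,0],[0.6,0,0,0,0,0,0],[0.7,0,0,0,0,0,0],[1,0,0,0,0,0,0],[1,0,0,0,0,0,0],[1,0,0,0,0,0,0],[1,0,0,0,0,0,0],[1,0,0,0,0,0,0],[1,0,0,0,0,0,0],[1,0,0,0,0,0,0]], "squeeze": 30}}

```text
t: 17.83
eef_pos: [0.422, -0.0168, 0.0554]
ee_rot: [-3.141, -0.001, -0.182]
force: [-2.6, 1.2, 7.4]
width: 0.012
gripper_force: 30.0
```

```bash
python3 -c "
from h import *
st()"
```

```text
t 17.8333 s 0.4181 c 0.0603 z 0.0554 yaw -10.45 [-2.6  1.2  7.4] w 0.011971077092248992
```

>>> {"op": "servo_tool", "data": {"deltas": [[1,0,0,-0.8,0,0,0],[1,2,-0.4,0,0,0,0],[1,4,-0.4,0,0,0,0],[1,5,0,0,0,0,0],[1,5,0,0,0,0,0],[1,6,0,0,0,0,0],[1,6,0,0,0,0,0],[1,6,0,0,0,0,0],[1,6,0,0,0,0,0],[1,0,0,0,0,0,0]]}}

```text
t: 18.67
eef_pos: [0.4626, -0.0236, 0.0556]
ee_rot: [3.142, -0.001, -0.183]
force: [0.3, 0.7, -1.6]
width: 0.0119
gripper_force: 30.0
```

```bash
python3 -c "
from h import *
st();s=arm.get_state();print(s['moment'])"
```

```text
t 18.6667 s 0.4592 c 0.0611 z 0.0556 yaw -10.48 [ 0.3  0.7 -1.6] w 0.011936373253876267
[-0.02388697  0.08753387 -0.00045655]
```

>>> {"op": "servo_tool", "data": {"deltas": [[1,4,0,0,0,0,0],[1,6,0,0,0,0,0],[1,6,0,0,0,0,0],[1,6,0,0,0,0,0],[1,6,0,0,0,0,0],[1,6,0,0,0,0,0],[1,6,0,0,0,0,0],[1,6,0,0,0,0,0],[1,6,0,0,0,0,0],[1,6,0,0,0,0,0],[1,6,0,0,0,0,0],[1,6,0,0,0,0,0],[1,4,0,0,0,0,0],[1,3,0,0,0,0,0],[1,2,0,0,0,0,0],[1,2,0,0,0,0,0],[1,0,0,0,0,0,0]]}}

```text
t: 20.08
eef_pos: [0.5411, -0.0383, 0.0557]
ee_rot: [-3.142, -0.0, -0.183]
force: [-0.1, 0.3, -1.0]
width: 0.0118
gripper_force: 30.0
```

```bash
python3 -c "
from h import *
st();s=arm.get_state();print(s['moment'])"
```

```text
t 20.0833 s 0.5391 c 0.0610 z 0.0557 yaw -10.47 [-0.1  0.3 -1. ] w 0.011769928829045774
[-0.12753449  0.11387083  0.01209723]
```

>>> {"op": "servo_tool", "data": {"deltas": [[1,2,0,0,0,0,0],[1,2,0,0,0,0,0],[1,1.5,0,0,0,0,0],[1,1,0,0,0,0,0],[1,1,0,0,0,0,0],[1,1,0,0,0,0,0],[1,0,0,0,0,0,0]]}}

```text
t: 20.67
eef_pos: [0.5494, -0.0398, 0.0557]
ee_rot: [-3.142, -0.0, -0.183]
force: [0.5, 0.7, -1.5]
width: 0.0119
gripper_force: 30.0
```

>>> {"op": "servo_tool", "data": {"deltas": [[1,1,0,0,0,0,0],[1,0,0,0,0,0,0]]}}

```text
t: 20.83
eef_pos: [0.5504, -0.0399, 0.0557]
ee_rot: [3.142, -0.0, -0.183]
force: [0.3, 0.6, -1.1]
width: 0.0116
gripper_force: 30.0
```

>>> {"op": "servo_tool", "data": {"deltas": [[1,1,0,0,0,0,0],[1,0,0,0,0,0,0]]}}

```text
t: 21.0
eef_pos: [0.5513, -0.0401, 0.0557]
ee_rot: [3.142, -0.0, -0.183]
force: [-0.0, -0.0, -0.9]
width: 0.012
gripper_force: 30.0
```

>>> {"op": "servo_tool", "data": {"deltas": [[1,1,0,0,0,0,0],[1,0,0,0,0,0,0]]}}

```text
t: 21.17
eef_pos: [0.5524, -0.0403, 0.0557]
ee_rot: [-3.142, -0.0, -0.183]
force: [-0.1, -0.3, -1.2]
width: 0.012
gripper_force: 30.0
```

>>> {"op": "servo_tool", "data": {"deltas": [[1,1,0,0,0,0,0],[1,0,0,0,0,0,0]]}}

```text
t: 21.33
eef_pos: [0.5531, -0.0405, 0.0556]
ee_rot: [3.142, 0.0, -0.183]
force: [-1.2, 0.5, -0.6]
width: 0.0117
gripper_force: 30.0
```

>>> {"op": "servo_tool", "data": {"deltas": [[1,0.7,0,0,0,0,0],[1,0,0,0,0,0,0]]}}

```text
t: 21.5
eef_pos: [0.553, -0.0407, 0.0555]
ee_rot: [3.141, 0.001, -0.183]
force: [-4.3, 1.4, 1.7]
width: 0.0118
gripper_force: 30.0
```

The stop is reached. Setting down and releasing.

>>> {"op": "servo_tool", "data": {"deltas": [[1,-0.3,0,0.4,0,0,0],[1,0,0,0.4,0,0,0],[0.7,0,0,0,0,0,0],[0.5,0,0,0,0,0,0],[0.3,0,0,0,0,0,0],[0.3,0,0,0,0,0,0],[0.3,0,0,0,0,0,0],[0.3,0,0,0,0,0,0],[0.3,0,0,-5,0,0,0],[0.3,0,0,-15,0,0,0],[0.3,0,0,-25,0,0,0],[0.3,0,0,-30,0,0,0],[0.3,0,0,-30,0,0,0],[0.3,0,0,-30,0,0,0]]}}

```text
t: 22.67
eef_pos: [0.5533, -0.0407, 0.1917]
ee_rot: [3.142, -0.0, -0.183]
force: [0.6, 1.2, 0.3]
width: 0.0307
gripper_force: 0.0
```

>>> {"op": "servo_tool", "data": {"deltas": [[0.3,-25,0,-15,0,0,0],[0.3,-35,0,-20,0,0,0],[0.3,-35,0,-20,0,0,0],[0.3,-15,0,0,0,0,0],[0.3,0,0,0,0,0,0],[0.3,0,0,0,0,0,0],[0.3,0,0,0,0,0,0]]}}

```text
t: 23.25
eef_pos: [0.4457, -0.0205, 0.2452]
ee_rot: [-3.141, -0.001, -0.182]
force: [0.8, -0.5, -0.3]
width: 0.0308
gripper_force: 0.0
```

Run:
```python
from h import *
import pickle
st()
f=arm.grab_frame("wrist");save(f,"w6.png");pickle.dump(f,open("w6.pkl","wb"))
```

```text
t 23.25 s 0.4420 c 0.0610 z 0.2452 yaw -10.45 [ 0.8 -0.5 -0.3] w 0.030818228687616044
```

View pics/w6.png

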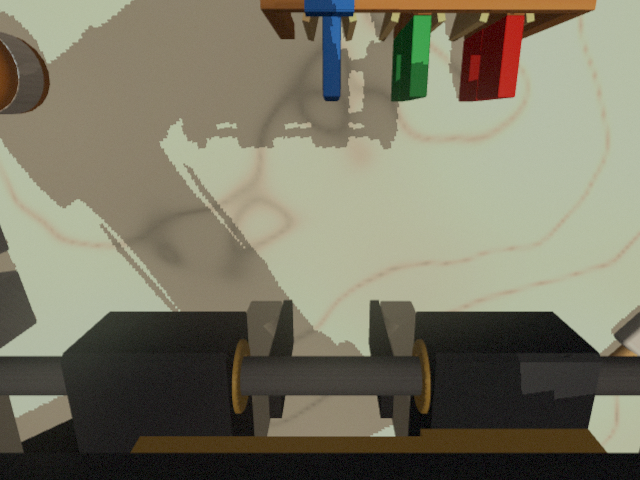

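The blue handle's end at (331,97) is level with the green at (408,99) and the red at (490,101). The board is upright and released, and the arm is clear.

```bash
python3 -c "
from h import *
print(arm.job_done())"
```

```text
the job is handed in; nothing more can be done
None
```

The blue-handled board is in the tagged slot, pushed in until it met the stop, with its handle level with the green and red ones; I handed the job in at about 23 s on the robot's clock.

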